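# Push the carton home in the locking station and lock it

### The job

Slide the cardboard carton flat along the bench, without lifting or tipping it, into the corner of the locking station, so that one of its long sides lies flush against the low fence and one end lies flush against the grey console. Then turn the black knob on the console's sloping face clockwise until it clicks past its detent and the bolt stands out across the carton's front, and let go. Leave the tape roll, the bottle, the bundle of sleeves and the blue bin where they are.

Things in the scene. Friction and masses are not known exactly. Their poses are not given: they have to be found in the camera images.
- carton: Closed cardboard carton lying flat, 110 (its x) by 160 (its y) by 50 high (z) mm, about 0.45 kg, with a tape strip along its top. Too wide to grasp: push it. Origin at the centre of its underside; its yaw is given to within a half turn by its shape.
- station: Fixed locking station. Origin on the bench at the inner corner; x away from the robot, y along the fence away from the console. Fence: aluminium bar 40 mm high, face at x = 0, y = 0 to 360 mm. Console: grey wedge, y = -130 to 0, x = -175 to +20 mm; its flat side y = 0 is the end stop. Its top slopes up at 35 degrees, from z = 40 at x = -175 to z = 149 mm at x = -20.
- pocket (a point): Where the centre of the carton's underside is when it is fully home: on the bench, in the station's frame at x = -55, y = 80 mm. Its axes are those of the station; the carton's x then lies along the station's x, either way round.
- knob_grip (a point): On the knob's axis 30 mm above the sloping face (station x = -102, y = -65, z = 128 mm). z: the knob's axis, square to the face, leaning 35 degrees from vertical towards the robot. The grip is a black bar, 56 mm long (along this x), 22 mm thick (y), standing 9 to 43 mm above the face, turning with the knob; at 0 it points straight up the slope.
- knob (a joint): Angle of the knob in rad, growing clockwise as seen looking down on its face; from 0 to its stop at 1.4. An over-centre detent spring resists with up to 0.35 N m at first; let go before 0.7 it springs back to 0, past 0.7 it snaps on to 1.4.
- bolt_tip (a point): End of the steel locking bolt (12 mm thick, 26 mm high, centre 25 mm above the bench), which the knob drives out of the console's side along the station's y, 9 mm in front of a home carton. Flush with the console when the knob is at 0, 45 mm out when it has clicked. If the carton is in its way it jams.
- tape_roll: Bystander: tan roll of tape lying flat, 96 mm across, 46 mm high; origin at the centre of its underside.
- water_bottle: Bystander: clear plastic bottle, 62 mm across, 190 mm tall, standing; origin at the centre of its underside.
- bundle: Bystander: strapped bundle of folded white sleeves, 90 by 200 by 63 mm; origin at the centre of its underside.
- parts_bin: Bystander: blue open plastic bin, 170 by 120 by 75 mm; origin at the centre of its underside.
Things that resemble listed ones, but are neither listed nor needed, are in the scene too. Of the things that look like the carton, the largest one is meant.

How it is judged:
By the outcome, as a careful person would: the job done as asked, in the order asked, and still so for the second after the job is handed in, with the robot touching nothing.
It also fails if it takes over 64 s, if anything falls off the work surface, if the arm or the gripper's body presses on something with over 40 N, if the wrist force passes 120 N, or if a joint passes its speed limit or range.

### The arm

A 6-joint arm with a two-finger parallel gripper is mounted at the origin on the work surface. World frame = base frame: x ahead of the robot, y to its left, z up, the work surface at z = 0. Lengths are in m, angles in rad, forces in N, time in s.
With the tool pointing down it reaches from about 0.325 to 0.775 m from the base axis. Payload 9.3 kg.
Tool frame: the origin (TCP) lies on the centre line of the jaws, within the pads' length; the fingertips stand 14 mm ahead of it and the grasp point (between the pads) lies 5 mm behind it; z points along the fingers, y is the line along which they close (so a half turn about z gives the same grasp; the last joint's range is limited). The gripper opens to 85 mm and grips with 20 to 120 N. Pads are 22 mm wide; open, the fingers measure 114 mm over their backs; the gripper's body (76 mm by 85 mm) begins 54 mm behind the grasp point. The pads swing forward as they close: fully open they stand 13 mm farther back than shut.
Start: joints at [0.972, 0.259, 0.021, 1.334, 0, 1.418], TCP at [0.237, 0.496, 0.245] pointing down, gripper open.
Joint ranges: [-3.04, 3.04], [-0.91, 1.82], [-1.04, 1.36], [-1.92, 1.95], [-1.52, 1.45], [-3.14, 3.14]. Speed limits (rad/s): [2.22, 2.22, 2.79, 3.14, 3.14, 3.14].

### API

Orientations are given as a 3x3 rotation matrix whose columns are the frame's x, y, z axes.
In Python, from cell import readout, vision, order gives the robot as it stands.
- The arm moves only by the tool play_rows, never from a script. Its argument "commands" is a list of rows, each a list of 7 numbers: the shift along the tool's x, y, z as a fraction of full scale, then the turn, a rotation vector about the tool's x, y, z as a fraction of full scale, then the closure, from -1 (fully open) to 1 (shut). A call has exactly 10 rows; each row is the pose to reach, as a shift and turn from the pose commanded when the call began, along the tool's axes at that moment, turning the shorter way round; what a row does not reach only later rows make up. Full scale, the value 1, is 50 cm for a shift and 180 degrees for a turn. A row lasts 1/10 s, in which the tool goes at most 50 mm and 8.59 degrees, less where a joint would pass 70% of its speed; a pose out of reach is approached as far as the arm can. A call with a number of a shift or a turn outside -1 to 1 is refused whole. A call with a gripper value outside its range is refused whole. The fingers move at their own pace and stop on an object; the grip force is fixed at half the most. Time passes only in rows, so rows that repeat a pose let the fingers close, or fill a call up. It gives the time, the measured TCP pose, the force, the opening and the grip force at its end, in the units of the state.
- readout.get_state(): the state, without advancing time (a new reading comes with each control period).
- vision.get_image(name): name is "scene" or "top" or "wrist"; returns a dict with "frame" (420x560x3 uint8, blue, green, red), "depth" (420x560 float32, m along the optical axis (not along the pixel's ray), 0 where there is no reading), "mtx" (3x3 intrinsics, pixels), "xyz" and "attitude" of the camera in the world. Camera axes: x right, y down, z forward; pixel columns grow to the right and rows downward; lengths in m; the calibration is good to about 2 mm. A picture is of the moment at which its call begins.
- order.hand_in(): hands the job in; it is judged then, once.
The state is a dict: "time_s": time; "joints": joint angles; "dq": joint speeds; "joint_efforts": joint torques, N m; "tcp_pos": TCP position; "tool_rot": TCP orientation; "contact_force": force on the tool from outside, world axes, zero at the start; "torque": the same for the moment, N m; "width": opening from 0.0 (shut) to 1.0 (fully open); "gripper_force": force on a finger pad.
Only numpy, scipy, OpenCV 4.12 (cv2) and the standard library are available. Lean on these libraries where they do the work, as an engineer would, in place of code of your own. Each camera call takes 0.05 s, during which the arm holds its last target. There are 200 camera calls.

## Working session

There is one attempt and no reset: what is moved stays moved. The work goes in short steps, Python scripts to look and compute and a tool call to move; the robot and the scene stay as the last step left them, time stands still between calls to the robot, and variables do not carry over. Pictures are saved under pics/ and viewed, at most 10 in all, crops included, and the job is handed in when it is done.

Besides the shell and the picture viewer there is one more tool, called after ">>>" in YAML: its name, and indented under it one key for each argument. play_rows: Moves the arm, as the interface text tells. Its arguments: {"type":"object","properties":{"commands":{"type":"array","items":{"type":"array","items":{"type":"number"}}}},"required":["commands"]}

```bash
mkdir -p pics; ls; cat > h.py <<'E'
import numpy as np, cv2
from cell import readout, vision, order
def cloud(im):
    d=im["depth"]; K=im["mtx"]; v,u=np.indices(d.shape)
    p=np.stack([(u-K[0,2])/K[0,0]*d,(v-K[1,2])/K[1,1]*d,d],-1)
    P=p@np.array(im["attitude"]).T+np.array(im["xyz"]); P[d==0]=np.nan
    return P
E
python3 - <<'E'
from h import *
np.set_printoptions(precision=4,suppress=True)
s=readout.get_state()
for k,v in s.items(): print(k,v)
for n in("top","scene"):
    im=vision.get_image(n); cv2.imwrite(f"pics/{n}0.png",im["frame"]); print(n,im["xyz"],im["attitude"],im["mtx"])
    np.savez(n+"0.npz",**im)
E
```

```text
pics
time_s 0.0
joints [0.9724 0.2592 0.0208 1.3337 0.     1.4182]
dq [-0.001   0.0009 -0.0005  0.0006  0.0012 -0.0005]
joint_efforts [  0.0002 -55.5648  34.4528   0.014   -0.0003  -0.    ]
tcp_pos [0.237  0.496  0.2447]
tool_rot [[-0.9023  0.4312 -0.0008]
 [ 0.4312  0.9023 -0.0011]
 [ 0.0002 -0.0013 -1.    ]]
contact_force [ 0.2048 -0.7921  0.2351]
torque [-0.0053 -0.052   0.0334]
gripper_force 0.0
width 0.9996152901883694
top [0.2392 0.0189 1.8864] [[-0.0122 -0.9874  0.1575]
 [-0.9999  0.0121 -0.0014]
 [-0.0005 -0.1575 -0.9875]] [[536.5869   0.     277.3772]
 [  0.     536.5869 218.5815]
 [  0.       0.       1.    ]]
scene [ 1.2836 -0.1158  0.9842] [[ 0.1231  0.7269 -0.6756]
 [ 0.9923 -0.0815  0.0931]
 [ 0.0126 -0.6818 -0.7314]] [[443.3152   0.     274.5772]
 [  0.     443.3152 201.4445]
 [  0.       0.       1.    ]]
```

View pics/top0.png

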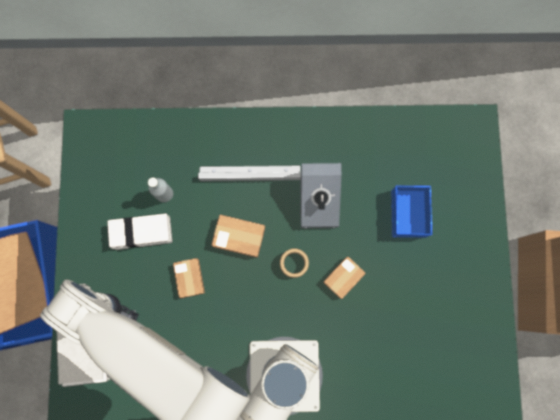

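View pics/scene0.png

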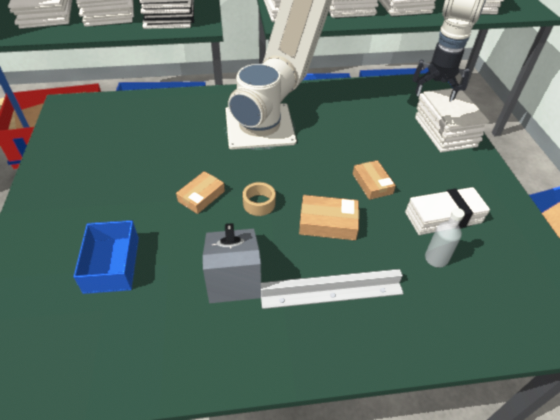

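Top view: the possible cartons are brown boxes at (238,236), (188,278) and (345,278). The one at (238,236) is the largest. The tape roll is at (294,263), the console at (321,195) with its knob at (322,198), the fence at (250,173), the bottle at (160,190), the bundle at (140,232) and the bin at (412,212).

```bash
python3 - <<'E'
from h import *
np.set_printoptions(precision=4,suppress=True)
im=dict(np.load("top0.npz")); P=cloud(im); f=im["frame"]
hsv=cv2.cvtColor(f,cv2.COLOR_BGR2HSV)
br=((hsv[...,0]<25)&(hsv[...,1]>70)&(hsv[...,2]>90)).astype(np.uint8)
# depth-based: objects above bench
z=P[...,2]
print("bench z",np.nanmedian(z[300:330,380:480]),np.nanmedian(z[120:150,380:450]))
def rect(name,box,zlo,zhi):
    u0,v0,u1,v1=box; m=np.zeros(z.shape,bool); m[v0:v1,u0:u1]=True
    m&=(z>zlo)&(z<zhi); q=P[m]
    r=cv2.minAreaRect((q[:,:2]*1000).astype(np.float32))
    print(name,m.sum(),"z",np.median(q[:,2]),"rect mm",np.round(r[0],1),np.round(r[1],1),round(r[2],1)); return q
rect("carton",(205,208,272,265),.04,.06)
rect("b2",(168,255,210,300),.015,.08)
rect("b3",(320,253,370,302),.015,.08)
rect("tape",(275,245,315,282),.035,.06)
rect("bundle",(100,208,178,254),.045,.08)
rect("bottle",(143,172,180,206),.03,.25)
rect("bin",(388,180,436,242),.06,.09)
q=rect("fence",(192,160,298,186),.03,.055)
rect("console",(300,158,345,232),.035,.16)
# fence near-side edge line
m=(z>.03)&(z<.05); pts=[]
for u in range(205,295,2):
    c=P[160:186,u][m[160:186,u]]
    if len(c): pts.append([c[:,0].min(),c[:,0].max(),c[:,1].mean()])
pts=np.array(pts); print("near edge x=a*y+b",np.polyfit(pts[:,2],pts[:,0],1),"far",np.polyfit(pts[:,2],pts[:,1],1))
# console side edges by row
for v in range(160,232,6):
    c=P[v,296:348]; k=c[c[:,2]>.03]; 
    if len(k): print(v,"y",k[:,1].max(),k[:,1].min(),"x",k[:,0].mean(),"z",k[len(k)//4,2])
big=np.hstack([cv2.resize(f[200:300,160:260],(400,400)),cv2.resize(f[150:250,270:370],(400,400))]); cv2.imwrite("pics/crop1.png",big)
E
```

```text
bench z 0.0011006359570766566 0.0010573379759554191
carton 1410 z 0.050801800429499666 rect mm [476.5 152.7] [161.6 111. ] 75.7
b2 886 z 0.03779502062547491 rect mm [335.2 317.3] [121.1 100.6] 10.4
b3 871 z 0.03831495352043146 rect mm [ 318.7 -229.6] [155.5 136.2] 64.0
tape 242 z 0.046644780664414576 rect mm [380.  -40.6] [92.7 93.9] 89.2
bundle 1606 z 0.06375228229002272 rect mm [495.3 494.9] [ 99.2 202.8] 5.3
bottle 397 z 0.12674984192334593 rect mm [632.  415.9] [56.3 61.1] 51.4
bin 331 z 0.07348982448755037 rect mm [ 553.8 -449.3] [123.3 172.1] 88.1
fence 606 z 0.04040624258630987 rect mm [691. 118.] [346.2  25.6] 89.6
console 2441 z 0.11622558156751439 rect mm [ 604.5 -130.8] [197.8 131.4] 0.3
near edge x=a*y+b [0.0059 0.6816] far [-0.0018  0.7002]
166 y -0.06831027961124773 -0.19453600095120574 x 0.6916081465533548 z 0.14767424683045105
172 y -0.051245270402013945 -0.19391780467788539 x 0.6745929914371449 z 0.1474952845070241
178 y -0.06618062675502275 -0.19274171209677562 x 0.6528602826208664 z 0.1420127956449433
184 y -0.06641588674112013 -0.1948345952655175 x 0.6349315920723242 z 0.13085401998539092
190 y -0.06598840158435909 -0.19611865104746054 x 0.6172676943269275 z 0.11221632870621612
196 y -0.0662384553255768 -0.19384902454479205 x 0.5966528519590457 z 0.10959348748091569
202 y -0.06631512334962567 -0.1938379914895647 x 0.5790707656501045 z 0.08546746434373653
208 y -0.06644795656717771 -0.19440635132272058 x 0.5610998825523819 z 0.08467760297073212
214 y -0.06591888618147439 -0.19601263255184131 x 0.5438857234981036 z 0.06484155120013857
220 y -0.06624371461097085 -0.1928693994177823 x 0.5248775808677572 z 0.04634825612789606
226 y -0.06904253699322353 -0.19170368322453432 x 0.5067809613962039 z 0.04040908664201415
```

View pics/crop1.png

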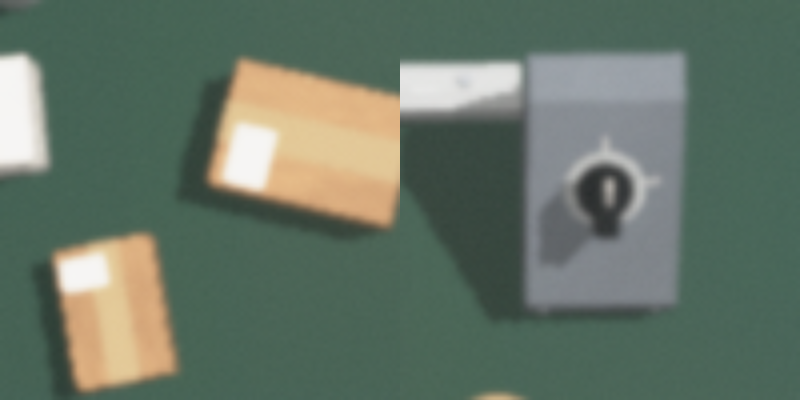

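The crop confirms the choice: the carton (left panel, upper right) is clearly larger than the other box and measures 161.6 × 111 × 50 mm. The knob's bar is upright at 0 and the dial is visible. From the measurements, the station origin is about (0.682, -0.0655) with no yaw. The carton is at (0.4765, 0.153) with its long axis at 75.7°.

```bash
cat >> h.py <<'E'
from scipy.spatial.transform import Rotation as Ro
def down(a): # tool pointing down, tool y at angle a deg in world
    a=np.radians(a); y=np.array([np.cos(a),np.sin(a),0]); z=np.array([0,0,-1.]); return np.stack([np.cross(y,z),y,z],1)
def go(p0,R0,p,R):
    return np.round(np.r_[R0.T@(np.array(p)-p0)/.5, Ro.from_matrix(R0.T@R).as_rotvec()/np.pi],4)
def st():
    s=readout.get_state(); return np.array(s["tcp_pos"]),np.array(s["tool_rot"])
E
python3 - <<'E'
from h import *
p,R=st(); A=down(75.7)
print(go(p,R,[.393,.174,.12],A).tolist())
print(go(np.array([.393,.174,.12]),A,[.393,.174,.028],A).tolist())
E
```

```text
[-0.5593, -0.4463, 0.2499, -0.0004, -0.0001, -0.0624]
[0.0, 0.0, 0.184, 0.0, 0.0, 0.0]
```

>>> play_rows:
  commands:
    - [-0.07, -0.056, 0.0, 0, 0, -0.008, -1]
    - [-0.14, -0.112, 0.02, 0, 0, -0.016, -1]
    - [-0.21, -0.167, 0.05, 0, 0, -0.024, -1]
    - [-0.28, -0.223, 0.09, 0, 0, -0.031, -1]
    - [-0.35, -0.279, 0.13, 0, 0, -0.039, -1]
    - [-0.42, -0.335, 0.17, 0, 0, -0.047, -1]
    - [-0.49, -0.39, 0.21, 0, 0, -0.055, -1]
    - [-0.5593, -0.4463, 0.25, 0, 0, -0.0624, -1]
    - [-0.5593, -0.4463, 0.25, 0, 0, -0.0624, -1]
    - [-0.5593, -0.4463, 0.25, 0, 0, -0.0624, -1]

```text
time_s: 1.1
tcp_pos: [0.3932, 0.1733, 0.1198]
tool_rot: [[-0.968, 0.25, -0.002], [0.25, 0.968, -0.0], [0.002, -0.001, -1.0]]
contact_force: [-0.9, 0.2, 0.8]
width: 0.999
gripper_force: 0.0
```

>>> play_rows:
  commands:
    - [0, 0, 0.04, 0, 0, 0, -1]
    - [0, 0, 0.08, 0, 0, 0, -1]
    - [0, 0, 0.12, 0, 0, 0, -1]
    - [0, 0, 0.16, 0, 0, 0, -1]
    - [0, 0, 0.184, 0, 0, 0, -1]
    - [0, 0, 0.184, 0, 0, 0, -1]
    - [0, 0, 0.184, 0, 0, 0, -1]
    - [0, 0, 0.184, 0, 0, 0, -1]
    - [0, 0, 0.184, 0, 0, 0, -1]
    - [0, 0, 0.184, 0, 0, 0, -1]

```text
time_s: 2.1
tcp_pos: [0.3935, 0.1745, 0.0288]
tool_rot: [[-0.969, 0.247, 0.001], [0.247, 0.969, 0.0], [-0.001, 0.001, -1.0]]
contact_force: [-0.6, -0.5, -0.0]
width: 0.995
gripper_force: 0.0
```

```bash
python3 - <<'E'
from h import *
np.set_printoptions(precision=4,suppress=True)
p,R=st(); print(p,R,np.degrees(np.arctan2(R[1,1],R[0,1])))
s=readout.get_state(); print(s["time_s"],s["contact_force"])
im=vision.get_image("top"); f=im["frame"][180:300,180:340]; 
im2=vision.get_image("wrist"); cv2.imwrite("pics/c2.png",np.hstack([cv2.resize(f,(400,300)),cv2.resize(im2["frame"],(400,300))]))
# path: contact and onward
for q,a in (([.41,.17,.028],75.7),([.50,.152,.028],83),([.55,.14,.028],90),([.561,.14,.028],90)):
    print(go(p,R,q,down(a)).tolist())
E
```

```text
[0.3935 0.1745 0.0288] [[-0.969   0.2471  0.0011]
 [ 0.2471  0.969   0.0002]
 [-0.001   0.0005 -1.    ]] 75.6946457934448
2.1 [-0.6381 -0.5454 -0.0099]
[-0.0341, -0.0005, 0.0017, 0.0002, 0.0003, -0.0]
[-0.2174, 0.009, 0.0019, 0.0001, 0.0003, -0.0406]
[-0.3203, 0.0105, 0.002, 0.0001, 0.0003, -0.0795]
[-0.3416, 0.0159, 0.002, 0.0001, 0.0003, -0.0795]
```

View pics/c2.png

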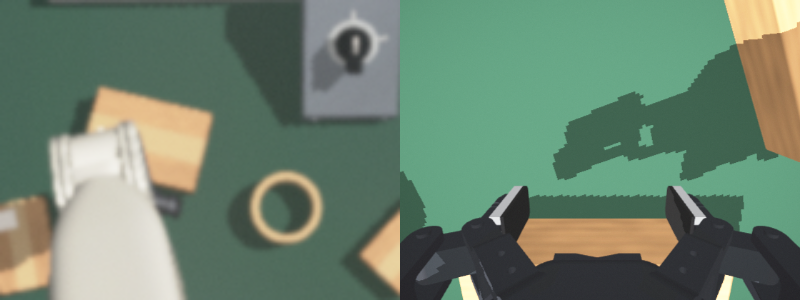

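Left panel: the gripper stands parallel behind the carton's near long side, with the carton at (155,140) and the tape roll at (286,207) well clear. Right panel: the fingers are open with a small, even gap to the carton wall. Now I push, turning the tool gradually to square.

>>> play_rows:
  commands:
    - [-0.015, 0, 0.002, 0, 0, 0, -1]
    - [-0.03, 0, 0.002, 0, 0, 0, -1]
    - [-0.045, 0.0, 0.002, 0, 0, -0.002, -1]
    - [-0.065, 0.001, 0.002, 0, 0, -0.006, -1]
    - [-0.085, 0.002, 0.002, 0, 0, -0.01, -1]
    - [-0.105, 0.003, 0.002, 0, 0, -0.015, -1]
    - [-0.125, 0.004, 0.002, 0, 0, -0.02, -1]
    - [-0.145, 0.005, 0.002, 0, 0, -0.025, -1]
    - [-0.165, 0.006, 0.002, 0, 0, -0.03, -1]
    - [-0.185, 0.008, 0.002, 0, 0, -0.035, -1]

```text
time_s: 3.2
tcp_pos: [0.4848, 0.1551, 0.0272]
tool_rot: [[-0.99, 0.138, -0.0], [0.138, 0.99, -0.0], [0.0, -0.0, -1.0]]
contact_force: [-0.8, 0.0, -1.1]
width: 1.0
gripper_force: 0.7
```

```bash
python3 - <<'E'
from h import *
np.set_printoptions(precision=4,suppress=True)
p,R=st(); print(p,np.degrees(np.arctan2(R[1,1],R[0,1])))
im=vision.get_image("scene"); P=cloud(im); z=P[...,2]; f=im["frame"]
hsv=cv2.cvtColor(f,cv2.COLOR_BGR2HSV)
m=(z>.042)&(z<.058)&(hsv[...,1]>60)&(hsv[...,0]<25)&(P[...,0]>.4)&(P[...,1]>0)&(P[...,1]<.28)
r=cv2.minAreaRect((P[m][:,:2]*1000).astype(np.float32)); print(m.sum(),r)
print(go(p,R,[.55,p[1]-.012,.028],down(90)).tolist(),go(p,R,[.566,p[1]-.012,.028],down(90)).tolist())
E
```

```text
[0.4848 0.1551 0.0272] 82.05733271699958
1754 ((528.7678833007812, 99.27136993408203), (282.7563171386719, 150.67990112304688), 65.9765853881836)
[-0.1326, -0.0057, -0.0016, -0.0, -0.0, -0.0441] [-0.1642, -0.0013, -0.0016, -0.0, -0.0, -0.0441]
```

```bash
cat >> h.py <<'E'
def carton(n="scene"):
    im=vision.get_image(n); P=cloud(im); z=P[...,2]
    hsv=cv2.cvtColor(im["frame"],cv2.COLOR_BGR2HSV)
    m=(z>.042)&(z<.058)&((hsv[...,1]>60)&(hsv[...,0]<25)|(hsv[...,2]>200))&(P[...,0]>.44)&(P[...,1]>-.075)&(P[...,1]<.28)
    m=cv2.morphologyEx(m.astype(np.uint8),cv2.MORPH_OPEN,np.ones((3,3),np.uint8))
    k,l,s,c=cv2.connectedComponentsWithStats(m); i=1+np.argmax(s[1:,4])
    r=cv2.minAreaRect((P[l==i][:,:2]*1000).astype(np.float32)); print("carton",n,s[i,4],np.round(r[0],1),np.round(r[1],1),round(r[2],2))
    return im
E
python3 - <<'E'
from h import *
im=carton(); cv2.imwrite("pics/s3.png",im["frame"])
E
```

```text
carton scene 1943 [549.6 146.2] [162.  119.9] 80.18
```

>>> play_rows:
  commands:
    - [-0.015, 0, 0, 0, 0, -0.005, -1]
    - [-0.03, 0, 0, 0, 0, -0.01, -1]
    - [-0.045, 0, 0, 0, 0, -0.015, -1]
    - [-0.06, 0, 0, 0, 0, -0.02, -1]
    - [-0.075, 0, 0, 0, 0, -0.026, -1]
    - [-0.09, -0.001, 0, 0, 0, -0.032, -1]
    - [-0.105, -0.002, 0, 0, 0, -0.038, -1]
    - [-0.12, -0.004, 0, 0, 0, -0.044, -1]
    - [-0.133, -0.006, 0, 0, 0, -0.044, -1]
    - [-0.144, -0.005, 0, 0, 0, -0.044, -1]

```text
time_s: 4.3
tcp_pos: [0.5553, 0.1426, 0.0273]
tool_rot: [[-1.0, 0.002, -0.0], [0.002, 1.0, -0.0], [0.0, -0.0, -1.0]]
contact_force: [-4.5, 1.3, 1.7]
width: 0.999
gripper_force: 1.8
```

>>> play_rows:
  commands:
    - [-0.004, 0, 0, 0, 0, 0, -1]
    - [-0.008, 0, 0, 0, 0, 0, -1]
    - [-0.01, 0, 0, 0, 0, 0, -1]
    - [-0.012, 0, 0, 0, 0, 0, -1]
    - [-0.012, 0, 0, 0, 0, 0, -1]
    - [-0.012, 0, 0, 0, 0, 0, -1]
    - [-0.012, 0, 0, 0, 0, 0, -1]
    - [-0.012, 0, 0, 0, 0, 0, -1]
    - [-0.012, 0, 0, 0, 0, 0, -1]
    - [-0.012, 0, 0, 0, 0, 0, -1]

```text
time_s: 5.3
tcp_pos: [0.5606, 0.1429, 0.0272]
tool_rot: [[-1.0, 0.002, -0.0], [0.002, 1.0, 0.0], [0.0, 0.0, -1.0]]
contact_force: [-5.4, 0.5, 1.0]
width: 1.003
gripper_force: 2.5
```

```bash
python3 - <<'E'
from h import *
p,R=st(); print(p,np.degrees(np.arctan2(R[1,1],R[0,1])),readout.get_state()["contact_force"])
carton()
E
```

```text
[0.56062234 0.14286852 0.02724904] 89.91134867175491 [-5.35941193  0.52350038  0.96551676]
carton scene 2211 [625.7 142.4] [113.2 162.1] 0.27
```

>>> play_rows:
  commands:
    - [-0.002, 0, 0, 0, 0, 0, -1]
    - [-0.004, 0, 0, 0, 0, 0, -1]
    - [-0.006, 0, 0, 0, 0, 0, -1]
    - [-0.006, 0, 0, 0, 0, 0, -1]
    - [-0.006, 0, 0, 0, 0, 0, -1]
    - [-0.006, 0, 0, 0, 0, 0, -1]
    - [-0.006, 0, 0, 0, 0, 0, -1]
    - [-0.006, 0, 0, 0, 0, 0, -1]
    - [-0.006, 0, 0, 0, 0, 0, -1]
    - [-0.006, 0, 0, 0, 0, 0, -1]

```text
time_s: 6.35
tcp_pos: [0.5606, 0.1429, 0.0272]
tool_rot: [[-1.0, 0.001, -0.006], [0.001, 1.0, -0.0], [0.006, -0.0, -1.0]]
contact_force: [-19.6, 1.1, 13.5]
width: 1.002
gripper_force: 9.3
```

```bash
python3 - <<'E'
from h import *
p,R=st(); im=vision.get_image("wrist"); print("cam in tool",R.T@(im["xyz"]-p))
p0=np.array([.561,.143,.0272]);R0=down(89.9)
print(go(p0,R0,[.50,.16,.13],down(89.9)))
p1=np.array([.50,.16,.13])
print(go(p1,R0,[.612,.262,.13],down(180)))
print(readout.get_state()["joints"])
E
```

```text
cam in tool [ 6.89930244e-02 -5.19042229e-05 -1.27920308e-01]
[ 0.1221  0.0338 -0.2056  0.      0.      0.    ]
[-0.2236  0.2044  0.     -0.     -0.     -0.5006]
[ 1.04362017e-01  4.55713378e-01 -2.71307553e-01  8.49207250e-01
  3.64917714e-04  1.05652795e-01]
```

>>> play_rows:
  commands:
    - [0.03, 0, 0, 0, 0, 0, -1]
    - [0.06, 0, 0, 0, 0, 0, -1]
    - [0.09, 0.01, -0.02, 0, 0, 0, -1]
    - [0.12, 0.02, -0.07, 0, 0, 0, -1]
    - [0.12, 0.034, -0.14, 0, 0, 0, -1]
    - [0.12, 0.034, -0.206, 0, 0, 0, -1]
    - [0.12, 0.034, -0.206, 0, 0, 0, -1]
    - [0.12, 0.034, -0.206, 0, 0, 0, -1]
    - [0.12, 0.034, -0.206, 0, 0, 0, -1]
    - [0.12, 0.034, -0.206, 0, 0, 0, -1]

```text
time_s: 7.4
tcp_pos: [0.5034, 0.1598, 0.1294]
tool_rot: [[-1.0, 0.002, -0.002], [0.002, 1.0, -0.0], [0.002, -0.0, -1.0]]
contact_force: [-0.7, 0.3, 1.0]
width: 1.0
gripper_force: 0.0
```

>>> play_rows:
  commands:
    - [-0.022, 0.02, 0, 0, 0, -0.045, -1]
    - [-0.044, 0.04, 0, 0, 0, -0.09, -1]
    - [-0.066, 0.06, 0, 0, 0, -0.135, -1]
    - [-0.09, 0.08, 0, 0, 0, -0.18, -1]
    - [-0.112, 0.1, 0, 0, 0, -0.225, -1]
    - [-0.135, 0.12, 0, 0, 0, -0.27, -1]
    - [-0.157, 0.14, 0, 0, 0, -0.315, -1]
    - [-0.18, 0.16, 0, 0, 0, -0.36, -1]
    - [-0.2, 0.18, 0, 0, 0, -0.405, -1]
    - [-0.217, 0.204, 0, 0, 0, -0.45, -1]

```text
time_s: 8.4
tcp_pos: [0.6128, 0.2618, 0.1289]
tool_rot: [[-0.153, -0.988, -0.002], [-0.988, 0.153, -0.001], [0.001, 0.002, -1.0]]
contact_force: [-0.6, -0.0, -0.5]
width: 1.003
gripper_force: 0.0
```

```bash
python3 - <<'E'
from h import *
p,R=st(); print(p,np.degrees(np.arctan2(R[1,1],R[0,1])))
for z in(.13,.028): print(go(p,R,[.612,.264,z],down(180)))
carton("top")
E
```

```text
[0.61276704 0.26179176 0.12889639] 171.21200613398625
[-0.0041  0.0022 -0.0022  0.0006 -0.0002 -0.0488]
[-4.300e-03  1.800e-03  2.018e-01  6.000e-04 -2.000e-04 -4.880e-02]
carton top 1001 [630.1 142.4] [161.7 113.6] 89.23
```

>>> play_rows:
  commands:
    - [-0.004, 0.002, 0.0, 0, 0, -0.03, -1]
    - [-0.004, 0.002, 0.0, 0, 0, -0.049, -1]
    - [-0.004, 0.002, 0.04, 0, 0, -0.049, -1]
    - [-0.004, 0.002, 0.08, 0, 0, -0.049, -1]
    - [-0.004, 0.002, 0.12, 0, 0, -0.049, -1]
    - [-0.004, 0.002, 0.16, 0, 0, -0.049, -1]
    - [-0.004, 0.002, 0.19, 0, 0, -0.049, -1]
    - [-0.004, 0.002, 0.203, 0, 0, -0.049, -1]
    - [-0.004, 0.002, 0.203, 0, 0, -0.049, -1]
    - [-0.004, 0.002, 0.203, 0, 0, -0.049, -1]

```text
time_s: 9.45
tcp_pos: [0.612, 0.2638, 0.0291]
tool_rot: [[-0.006, -1.0, 0.0], [-1.0, 0.006, 0.0], [-0.0, -0.0, -1.0]]
contact_force: [0.3, -0.1, -0.1]
width: 0.999
gripper_force: 0.0
```

>>> play_rows:
  commands:
    - [0.02, 0, 0, 0, 0, 0, -1]
    - [0.04, 0, 0, 0, 0, 0, -1]
    - [0.055, 0, 0, 0, 0, 0, -1]
    - [0.07, 0, 0, 0, 0, 0, -1]
    - [0.09, 0, 0, 0, 0, 0, -1]
    - [0.11, 0, 0, 0, 0, 0, -1]
    - [0.13, 0, 0, 0, 0, 0, -1]
    - [0.15, 0, 0, 0, 0, 0, -1]
    - [0.17, 0, 0, 0, 0, 0, -1]
    - [0.19, 0, 0, 0, 0, 0, -1]

```text
time_s: 10.45
tcp_pos: [0.6118, 0.1682, 0.0291]
tool_rot: [[-0.005, -1.0, 0.001], [-1.0, 0.005, 0.0], [-0.0, -0.001, -1.0]]
contact_force: [1.8, 4.2, 3.7]
width: 0.999
gripper_force: 2.6
```

```bash
python3 - <<'E'
from h import *
p,R=st(); print(p,np.degrees(np.arctan2(R[1,1],R[0,1])),readout.get_state()["contact_force"])
carton(); print(go(p,R,[.612,.107,.028],down(180)))
E
```

```text
[0.61177478 0.16821982 0.02912405] 179.73795465602714 [1.84420265 4.19077187 3.70570491]
carton scene 2113 [607.6  85. ] [158.8 117.7] 77.44
[ 1.224e-01 -1.000e-03  2.200e-03 -3.000e-04  1.000e-04 -1.500e-03]
```

```bash
python3 - <<'E'
from h import *
a=vision.get_image("scene")["frame"][130:330,180:430]; b=vision.get_image("top")["frame"][140:290,180:350]
cv2.imwrite("pics/c4.png",np.hstack([cv2.resize(a,(420,340)),cv2.resize(b,(380,340))]))
E
```

```text
(no output)
```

View pics/c4.png

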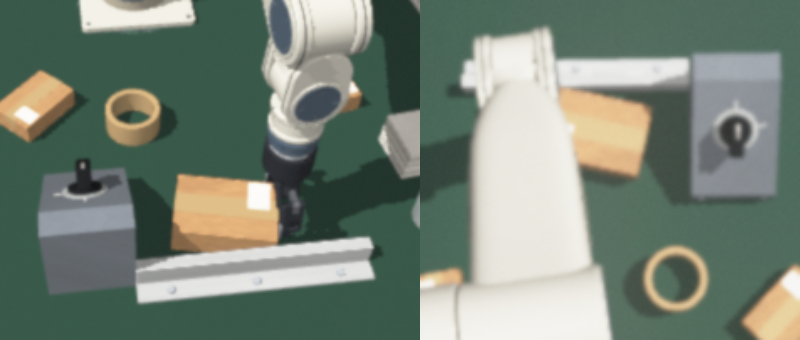

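The picture shows the carton swung about 12° clockwise. In the left panel it is at (225,210); in the right panel at (605,130), its leading end stands off the fence. The near finger stood just outside the carton's 110 mm end, so only the far one pushed. I'll back off, square the carton again from the front, then push its end with the fingers partly closed and centred.

>>> play_rows:
  commands:
    - [-0.03, 0, 0, 0, 0, 0, -1]
    - [-0.06, 0, 0, 0, 0, 0, -1]
    - [-0.08, 0, -0.03, 0, 0, 0, -1]
    - [-0.08, 0, -0.1, 0, 0, 0, -1]
    - [-0.08, 0, -0.17, 0, 0, 0, -1]
    - [-0.08, 0, -0.2, 0, 0, 0, -1]
    - [-0.08, 0.02, -0.2, 0, 0, 0.04, -1]
    - [-0.08, 0.05, -0.2, 0, 0, 0.085, -1]
    - [-0.08, 0.08, -0.2, 0, 0, 0.13, -1]
    - [-0.08, 0.11, -0.2, 0, 0, 0.175, -1]

```text
time_s: 11.6
tcp_pos: [0.5555, 0.2106, 0.1285]
tool_rot: [[-0.53, -0.848, -0.001], [-0.848, 0.53, -0.0], [0.001, 0.0, -1.0]]
contact_force: [0.5, -0.1, 0.1]
width: 1.002
gripper_force: 0.0
```

```bash
python3 - <<'E'
from h import *
p,R=st(); print(p,np.degrees(np.arctan2(R[1,1],R[0,1])))
carton();carton("top"); print(go(p,R,[.495,.07,.13],down(90)),go(p,R,[.495,.07,.028],down(90)))
E
```

```text
[0.55553712 0.21063331 0.1284806 ] 147.9721519933647
carton scene 2158 [609.8  84. ] [160.7 114.7] 76.76
carton top 1046 [609.2  84.2] [160.9 112.4] 76.98
[ 3.027e-01 -4.650e-02 -2.900e-03  1.000e-04 -2.000e-04  3.221e-01] [ 3.026e-01 -4.660e-02  2.011e-01  1.000e-04 -2.000e-04  3.221e-01]
```

>>> play_rows:
  commands:
    - [0.04, -0.006, 0, 0, 0, 0.045, -1]
    - [0.08, -0.012, 0, 0, 0, 0.09, -1]
    - [0.12, -0.018, 0, 0, 0, 0.135, -1]
    - [0.16, -0.025, 0, 0, 0, 0.18, -1]
    - [0.2, -0.031, 0, 0, 0, 0.225, -1]
    - [0.24, -0.037, 0, 0, 0, 0.27, -1]
    - [0.28, -0.043, 0, 0, 0, 0.315, -1]
    - [0.3025, -0.0465, 0.03, 0, 0, 0.322, -1]
    - [0.3025, -0.0465, 0.09, 0, 0, 0.322, -1]
    - [0.3025, -0.0465, 0.15, 0, 0, 0.322, -1]

```text
time_s: 12.7
tcp_pos: [0.4979, 0.0685, 0.0534]
tool_rot: [[-1.0, -0.009, 0.002], [-0.009, 1.0, -0.0], [-0.002, -0.0, -1.0]]
contact_force: [0.9, -1.1, -0.5]
width: 0.997
gripper_force: 0.0
```

>>> play_rows:
  commands:
    - [0, 0, 0.03, 0, 0, 0, -1]
    - [0, 0, 0.051, 0, 0, 0, -1]
    - [0, 0, 0.051, 0, 0, 0, -1]
    - [-0.02, 0, 0.051, 0, 0, 0, -1]
    - [-0.04, 0, 0.051, 0, 0, 0, -1]
    - [-0.06, 0, 0.051, 0, 0, 0, -1]
    - [-0.075, 0, 0.051, 0, 0, 0, -1]
    - [-0.09, 0, 0.051, 0, 0, 0, -1]
    - [-0.105, 0, 0.051, 0, 0, 0, -1]
    - [-0.12, 0, 0.051, 0, 0, 0, -1]

```text
time_s: 13.7
tcp_pos: [0.5572, 0.0685, 0.0282]
tool_rot: [[-1.0, -0.005, -0.0], [-0.005, 1.0, -0.0], [0.0, -0.0, -1.0]]
contact_force: [-2.5, -1.6, 0.5]
width: 0.998
gripper_force: 0.9
```

```bash
python3 - <<'E'
from h import *
p,R=st(); print(p,np.degrees(np.arctan2(R[1,1],R[0,1])),readout.get_state()["contact_force"])
carton(); print(go(p,R,[.5615,.07,.028],down(90)))
E
```

```text
[0.55720437 0.06847657 0.02822506] 90.26538001985446 [-2.49882597 -1.56982412  0.48443742]
carton scene 2225 [624.1  91.4] [161.2 117. ] 87.44
[-0.0086  0.003   0.0004 -0.     -0.0001  0.0015]
```

>>> play_rows:
  commands:
    - [-0.004, 0, 0, 0, 0, 0.0015, -1]
    - [-0.007, 0, 0, 0, 0, 0.0015, -1]
    - [-0.01, 0, 0, 0, 0, 0.0015, -1]
    - [-0.012, 0, 0, 0, 0, 0.0015, -1]
    - [-0.012, 0, 0, 0, 0, 0.0015, -1]
    - [-0.012, 0, 0, 0, 0, 0.0015, -1]
    - [-0.012, 0, 0, 0, 0, 0.0015, -1]
    - [0.03, 0, 0, 0, 0, 0.0015, -1]
    - [0.08, 0, -0.04, 0, 0, 0.0015, -1]
    - [0.08, 0, -0.12, 0, 0, 0.0015, -1]

```text
time_s: 14.75
tcp_pos: [0.5119, 0.0688, 0.0863]
tool_rot: [[-1.0, -0.0, -0.008], [-0.0, 1.0, 0.001], [0.008, 0.001, -1.0]]
contact_force: [1.6, -0.2, 0.6]
width: 1.001
gripper_force: 0.0
```

```bash
python3 - <<'E'
from h import *
p,R=st(); print(p,np.degrees(np.arctan2(R[1,1],R[0,1])))
carton();carton("top"); print(go(p,R,[.622,.215,.13],down(180)))
E
```

```text
[0.51193195 0.06878451 0.08631143] 90.02608145193385
carton scene 2234 [625.8  92.4] [161.3 113.9] 89.98
carton top 96 [667.   38.8] [57.5 32.2] 81.58
[-0.2196  0.2924 -0.0889  0.0021 -0.0018 -0.4999]
```

>>> play_rows:
  commands:
    - [-0.01, 0.01, -0.08, 0, 0, 0, -0.2]
    - [-0.03, 0.04, -0.089, 0, 0, -0.045, -0.2]
    - [-0.05, 0.07, -0.089, 0, 0, -0.09, -0.2]
    - [-0.08, 0.1, -0.089, 0, 0, -0.135, -0.2]
    - [-0.1, 0.13, -0.089, 0, 0, -0.18, -0.2]
    - [-0.125, 0.16, -0.089, 0, 0, -0.225, -0.2]
    - [-0.15, 0.2, -0.089, 0, 0, -0.27, -0.2]
    - [-0.17, 0.23, -0.089, 0, 0, -0.315, -0.2]
    - [-0.2, 0.26, -0.089, 0, 0, -0.36, -0.2]
    - [-0.22, 0.292, -0.089, 0, 0, -0.405, -0.2]

```text
time_s: 15.85
tcp_pos: [0.6278, 0.2153, 0.1324]
tool_rot: [[-0.288, -0.958, 0.001], [-0.958, 0.288, 0.0], [-0.001, -0.001, -1.0]]
contact_force: [0.8, -0.4, 0.8]
width: 0.595
gripper_force: 0.0
```

```bash
python3 - <<'E'
from h import *
p,R=st(); print(p,np.degrees(np.arctan2(R[1,1],R[0,1])),readout.get_state()["width"])
carton("top"); print(go(p,R,[.622,.215,.13],down(180)),go(p,R,[.622,.215,.028],down(180)))
E
```

```text
[0.6278018  0.21527677 0.13241706] 163.24302533162376 0.5954664665004235
carton top 1087 [629.2  92. ] [158.3 113.4] 89.47
[ 0.0039  0.011   0.0048 -0.0002  0.0002 -0.0931] [ 4.000e-03  1.110e-02  2.088e-01 -2.000e-04  2.000e-04 -9.310e-02]
```

>>> play_rows:
  commands:
    - [0.004, 0.011, 0.0, 0, 0, -0.045, -0.2]
    - [0.004, 0.011, 0.0, 0, 0, -0.093, -0.2]
    - [0.004, 0.011, 0.05, 0, 0, -0.093, -0.2]
    - [0.004, 0.011, 0.1, 0, 0, -0.093, -0.2]
    - [0.004, 0.011, 0.15, 0, 0, -0.093, -0.2]
    - [0.004, 0.011, 0.19, 0, 0, -0.093, -0.2]
    - [0.004, 0.011, 0.207, 0, 0, -0.093, -0.2]
    - [0.004, 0.011, 0.207, 0, 0, -0.093, -0.2]
    - [0.004, 0.011, 0.207, 0, 0, -0.093, -0.2]
    - [0.004, 0.011, 0.207, 0, 0, -0.093, -0.2]

```text
time_s: 16.9
tcp_pos: [0.6216, 0.2143, 0.0306]
tool_rot: [[-0.006, -1.0, 0.002], [-1.0, 0.006, 0.0], [-0.0, -0.002, -1.0]]
contact_force: [-0.8, 0.1, 0.2]
width: 0.598
gripper_force: 0.0
```

>>> play_rows:
  commands:
    - [0.02, 0, 0, 0, 0, 0, -0.2]
    - [0.04, 0, 0, 0, 0, 0, -0.2]
    - [0.055, 0, 0, 0, 0, 0, -0.2]
    - [0.07, 0, 0, 0, 0, 0, -0.2]
    - [0.085, 0, 0, 0, 0, 0, -0.2]
    - [0.1, 0, 0, 0, 0, 0, -0.2]
    - [0.115, 0, 0, 0, 0, 0, -0.2]
    - [0.13, 0, 0, 0, 0, 0, -0.2]
    - [0.145, 0, 0, 0, 0, 0, -0.2]
    - [0.16, 0, 0, 0, 0, 0, -0.2]

```text
time_s: 17.9
tcp_pos: [0.6206, 0.1338, 0.0296]
tool_rot: [[-0.006, -1.0, 0.001], [-1.0, 0.006, 0.001], [-0.001, -0.001, -1.0]]
contact_force: [0.6, 5.2, 4.3]
width: 0.603
gripper_force: 2.6
```

```bash
python3 - <<'E'
from h import *
p,R=st(); print(p,np.degrees(np.arctan2(R[1,1],R[0,1])),readout.get_state()["contact_force"])
carton(); print(go(p,R,[.622,.1055,.028],down(180)))
E
```

```text
[0.62055444 0.13380455 0.02958174] 179.65780360999491 [0.61075991 5.24344467 4.26323025]
carton scene 2261 [625.7  43.3] [161.1 113.3] 89.19
[ 0.0566 -0.0032  0.0031 -0.0002  0.0002 -0.0019]
```

>>> play_rows:
  commands:
    - [0.012, 0, 0, 0, 0, -0.001, -0.2]
    - [0.024, 0, 0, 0, 0, -0.002, -0.2]
    - [0.034, 0, 0, 0, 0, -0.002, -0.2]
    - [0.044, 0, 0, 0, 0, -0.002, -0.2]
    - [0.05, 0, 0, 0, 0, -0.002, -0.2]
    - [0.054, 0, 0, 0, 0, -0.002, -0.2]
    - [0.057, 0, 0, 0, 0, -0.002, -0.2]
    - [0.059, 0, 0, 0, 0, -0.002, -0.2]
    - [0.06, 0, 0, 0, 0, -0.002, -0.2]
    - [0.06, 0, 0, 0, 0, -0.002, -0.2]

```text
time_s: 18.95
tcp_pos: [0.6201, 0.1043, 0.0293]
tool_rot: [[0.0, -1.0, -0.0], [-1.0, -0.0, 0.0], [-0.0, 0.0, -1.0]]
contact_force: [1.0, 4.1, 4.7]
width: 0.604
gripper_force: 2.5
```

>>> play_rows:
  commands:
    - [0.002, 0, 0, 0, 0, 0, -0.2]
    - [0.004, 0, 0, 0, 0, 0, -0.2]
    - [0.006, 0, 0, 0, 0, 0, -0.2]
    - [0.007, 0, 0, 0, 0, 0, -0.2]
    - [0.007, 0, 0, 0, 0, 0, -0.2]
    - [0.007, 0, 0, 0, 0, 0, -0.2]
    - [0.007, 0, 0, 0, 0, 0, -0.2]
    - [0.007, 0, 0, 0, 0, 0, -0.2]
    - [0.007, 0, 0, 0, 0, 0, -0.2]
    - [0.007, 0, 0, 0, 0, 0, -0.2]

```text
time_s: 19.95
tcp_pos: [0.6202, 0.1042, 0.0294]
tool_rot: [[0.002, -1.0, 0.001], [-1.0, -0.002, 0.006], [-0.006, -0.001, -1.0]]
contact_force: [1.9, 21.7, 4.6]
width: 0.601
gripper_force: 11.2
```

```bash
python3 - <<'E'
from h import *
p,R=st(); print(p,readout.get_state()["contact_force"])
carton()
E
```

```text
[0.62020379 0.10418517 0.02941245] [ 1.93197509 21.70956264  4.59602533]
carton scene 2179 [626.2  15.8] [157.5 114.1] 89.9
```

>>> play_rows:
  commands:
    - [-0.03, 0, 0, 0, 0, 0, -0.2]
    - [-0.06, 0, -0.02, 0, 0, 0, -0.2]
    - [-0.06, 0, -0.1, 0, 0, 0, -0.2]
    - [-0.06, 0, -0.2, 0, 0, 0, -0.2]
    - [-0.02, 0.06, -0.22, 0, 0, 0.045, -0.2]
    - [0.02, 0.12, -0.22, 0, 0, 0.09, -0.2]
    - [0.06, 0.16, -0.22, 0, 0, 0.135, -0.2]
    - [0.1, 0.2, -0.22, 0, 0, 0.18, -0.2]
    - [0.14, 0.23, -0.22, 0, 0, 0.225, -0.2]
    - [0.16, 0.25, -0.22, 0, 0, 0.27, -0.2]

```text
time_s: 21.0
tcp_pos: [0.494, 0.0195, 0.1399]
tool_rot: [[-0.755, -0.656, -0.0], [-0.656, 0.755, -0.001], [0.001, -0.001, -1.0]]
contact_force: [0.3, -0.2, 0.4]
width: 0.604
gripper_force: 0.0
```

```bash
python3 - <<'E'
from h import *
p,R=st(); print(p,np.degrees(np.arctan2(R[1,1],R[0,1])))
carton(); print(go(p,R,[.49,.018,.13],down(90)),go(p,R,[.49,.018,.028],down(90)))
E
```

```text
[0.49396457 0.01950144 0.13993512] 131.01005099444168
carton scene 2161 [626.9  15.9] [156.9 114.1] 89.51
[ 7.900e-03  3.000e-03  1.990e-02 -4.000e-04 -2.000e-04  2.278e-01] [ 7.700e-03  3.100e-03  2.239e-01 -4.000e-04 -2.000e-04  2.278e-01]
```

>>> play_rows:
  commands:
    - [0.008, 0.003, 0, 0, 0, 0.045, -0.2]
    - [0.008, 0.003, 0, 0, 0, 0.09, -0.2]
    - [0.008, 0.003, 0, 0, 0, 0.135, -0.2]
    - [0.008, 0.003, 0, 0, 0, 0.18, -0.2]
    - [0.008, 0.003, 0.04, 0, 0, 0.228, -0.2]
    - [0.008, 0.003, 0.1, 0, 0, 0.228, -0.2]
    - [0.008, 0.003, 0.16, 0, 0, 0.228, -0.2]
    - [0.008, 0.003, 0.2, 0, 0, 0.228, -0.2]
    - [0.008, 0.003, 0.222, 0, 0, 0.228, -0.2]
    - [0.008, 0.003, 0.222, 0, 0, 0.228, -0.2]

```text
time_s: 22.05
tcp_pos: [0.4908, 0.0194, 0.0274]
tool_rot: [[-1.0, -0.008, -0.002], [-0.008, 1.0, -0.0], [0.002, -0.0, -1.0]]
contact_force: [0.4, 0.3, 0.5]
width: 0.596
gripper_force: 0.0
```

>>> play_rows:
  commands:
    - [-0.03, 0, 0, 0, 0, 0, -0.2]
    - [-0.06, 0, 0, 0, 0, 0, -0.2]
    - [-0.09, 0, 0, 0, 0, 0, -0.2]
    - [-0.115, 0, 0, 0, 0, 0, -0.2]
    - [-0.13, 0, 0, 0, 0, 0, -0.2]
    - [-0.137, 0, 0, 0, 0, 0, -0.2]
    - [-0.142, 0, 0, 0, 0, 0, -0.2]
    - [-0.146, 0, 0, 0, 0, 0, -0.2]
    - [-0.146, 0, 0, 0, 0, 0, -0.2]
    - [-0.146, 0, 0, 0, 0, 0, -0.2]

```text
time_s: 23.05
tcp_pos: [0.5602, 0.0195, 0.0285]
tool_rot: [[-1.0, -0.006, -0.007], [-0.006, 1.0, -0.001], [0.007, -0.001, -1.0]]
contact_force: [-16.4, -1.3, 11.4]
width: 0.597
gripper_force: 8.1
```

>>> play_rows:
  commands:
    - [0.03, 0, 0, 0, 0, 0, -0.2]
    - [0.07, 0, 0, 0, 0, 0, -0.4]
    - [0.11, 0, 0, 0, 0, 0, -0.7]
    - [0.15, 0, -0.02, 0, 0, 0, -1]
    - [0.15, 0, -0.1, 0, 0, 0, -1]
    - [0.15, 0, -0.2, 0, 0, 0, -1]
    - [0.15, 0, -0.28, 0, 0, 0, -1]
    - [0.15, 0, -0.36, 0, 0, 0, -1]
    - [0.15, 0, -0.4, 0, 0, 0, -1]
    - [0.15, 0, -0.4, 0, 0, 0, -1]

```text
time_s: 24.05
tcp_pos: [0.4899, 0.019, 0.2318]
tool_rot: [[-1.0, -0.007, 0.006], [-0.007, 1.0, -0.001], [-0.006, -0.001, -1.0]]
contact_force: [-0.3, 0.3, 0.2]
width: 1.0
gripper_force: 0.0
```

```bash
cat >> h.py <<'E'
c,s_=np.cos(np.radians(35)),np.sin(np.radians(35))
RK=np.array([[-c,0,s_],[0,1,0],[-s_,0,-c]])
K=np.array([.580,-.1305,.128])
E
python3 - <<'E'
from h import *
np.set_printoptions(precision=4,suppress=True)
p,R=st(); print(p,readout.get_state()["width"])
carton()
for src in(dict(np.load("top0.npz")),dict(np.load("scene0.npz"))):
    P=cloud(src); g=src["frame"].max(-1)
    q=(P-K)@RK*[1,1,-1]  # tool x,y and height above K along knob axis
    m=(np.abs(q[...,0])<.045)&(np.abs(q[...,1])<.04)&(q[...,2]>-.012)&(q[...,2]<.03)
    print(m.sum(),"min",q[m].min(0),"max",q[m].max(0))
    t=m&(q[...,2]>.005); print(t.sum(),"top part",np.percentile(q[t],[5,50,95],axis=0))
    f=(np.abs(q[...,0])<.08)&(np.abs(q[...,1])<.06)&(np.abs(q[...,2]+.03)<.012); print("face h",np.median(q[f][:,2]))
print(go(p,R,K-.09*RK[:,2],RK))
E
```

```text
[0.4899 0.019  0.2318] 0.9997649859189965
carton scene 2168 [626.3  15.7] [156.2 113.8] 89.43
132 min [-0.0301 -0.012  -0.0113] max [0.028  0.0166 0.0223]
102 top part [[-0.0269 -0.011   0.0069]
 [-0.0025 -0.0011  0.0136]
 [ 0.0245  0.0082  0.0197]]
face h -0.029003348847249536
143 min [-0.0298 -0.0116 -0.0118] max [0.0301 0.0103 0.0157]
82 top part [[-0.0284 -0.0099  0.0061]
 [-0.0171  0.      0.0133]
 [ 0.0246  0.0095  0.0147]]
face h -0.02866888116564982
[-0.0746 -0.2994  0.0608  0.0004 -0.1926  0.0021]
```

>>> play_rows:
  commands:
    - [0, -0.04, 0, 0, -0.02, 0, -1]
    - [0, -0.08, 0, 0, -0.045, 0, -1]
    - [-0.01, -0.12, 0, 0, -0.07, 0, -1]
    - [-0.02, -0.16, 0.01, 0, -0.1, 0, -1]
    - [-0.035, -0.2, 0.02, 0, -0.125, 0.001, -1]
    - [-0.05, -0.24, 0.03, 0, -0.15, 0.002, -1]
    - [-0.06, -0.28, 0.045, 0, -0.175, 0.002, -1]
    - [-0.07, -0.2994, 0.055, 0, -0.1926, 0.002, -1]
    - [-0.0746, -0.2994, 0.0608, 0, -0.1926, 0.002, -1]
    - [-0.0746, -0.2994, 0.0608, 0, -0.1926, 0.002, -1]

```text
time_s: 25.1
tcp_pos: [0.5267, -0.1302, 0.1965]
tool_rot: [[-0.824, 0.0, 0.566], [0.002, 1.0, 0.002], [-0.566, 0.003, -0.824]]
contact_force: [-0.1, 0.6, 0.8]
width: 1.002
gripper_force: 0.0
```

```bash
python3 - <<'E'
from h import *
np.set_printoptions(precision=4,suppress=True)
p,R=st(); s=readout.get_state(); print(p,s["joints"],s["contact_force"])
print("err tool",(p-K)@RK, go(p,R,K+.004*RK[:,2],RK))
a=vision.get_image("wrist")["frame"]; b=vision.get_image("scene")["frame"][130:330,150:430]
cv2.imwrite("pics/c5.png",np.hstack([cv2.resize(a,(400,300)),cv2.resize(b,(400,300))]))
E
```

```text
[ 0.5267 -0.1302  0.1965] [-0.5576 -0.0315 -0.6184  0.4573  0.3063 -0.473 ] [-0.1082  0.6265  0.7906]
err tool [ 0.0044  0.0003 -0.0867] [-0.0104 -0.0011  0.1814  0.0007 -0.0029 -0.0007]
```

View pics/c5.png

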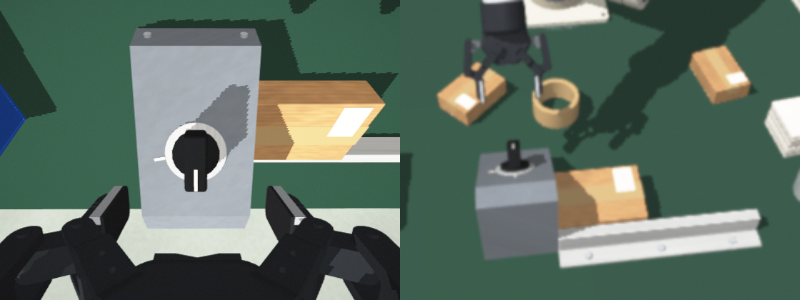

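Left panel: the knob bar at (197,160) is centred between the open fingers and the carton lies against the console. Right panel: the carton at (605,195) sits in the corner between console and fence. Next I advance along the knob's axis and grip.

>>> play_rows:
  commands:
    - [-0.005, -0.001, 0.03, 0, -0.003, 0, -1]
    - [-0.01, -0.001, 0.06, 0, -0.003, 0, -1]
    - [-0.01, -0.001, 0.09, 0, -0.003, 0, -1]
    - [-0.01, -0.001, 0.12, 0, -0.003, 0, -1]
    - [-0.01, -0.001, 0.15, 0, -0.003, 0, -1]
    - [-0.01, -0.001, 0.17, 0, -0.003, 0, -1]
    - [-0.01, -0.001, 0.181, 0, -0.003, 0, -1]
    - [-0.01, -0.001, 0.181, 0, -0.003, 0, -1]
    - [-0.01, -0.001, 0.181, 0, -0.003, 0, -1]
    - [-0.01, -0.001, 0.181, 0, -0.003, 0, -1]

```text
time_s: 26.2
tcp_pos: [0.583, -0.1308, 0.1269]
tool_rot: [[-0.817, -0.0, 0.577], [0.001, 1.0, 0.001], [-0.577, 0.001, -0.817]]
contact_force: [0.3, -0.3, -0.6]
width: 0.999
gripper_force: 0.0
```

```bash
python3 - <<'E'
from h import *
np.set_printoptions(precision=4,suppress=True)
p,R=st(); s=readout.get_state(); print(p,s["contact_force"]); print("err tool",(p-K)@RK, go(p,R,K+.004*RK[:,2],RK))
E
```

```text
[ 0.583  -0.1308  0.1269] [ 0.3031 -0.3445 -0.6284]
err tool [-0.0019 -0.0003  0.0026] [ 0.0037  0.0006  0.0027  0.0005  0.0014 -0.0002]
```

Close on the bar, then turn.

>>> play_rows:
  commands:
    - [0.003, 0, 0.001, 0, 0, 0, 0]
    - [0.003, 0, 0.001, 0, 0, 0, 0.3]
    - [0.003, 0, 0.001, 0, 0, 0, 1]
    - [0.003, 0, 0.001, 0, 0, 0, 1]
    - [0.003, 0, 0.001, 0, 0, 0, 1]
    - [0.003, 0, 0.001, 0, 0, 0, 1]
    - [0.003, 0, 0.001, 0, 0, 0, 1]
    - [0.003, 0, 0.001, 0, 0, 0, 1]
    - [0.003, 0, 0.001, 0, 0, 0, 1]
    - [0.003, 0, 0.001, 0, 0, 0, 1]

```text
time_s: 27.2
tcp_pos: [0.5819, -0.1316, 0.1254]
tool_rot: [[-0.817, 0.001, 0.577], [0.001, 1.0, -0.0], [-0.577, 0.0, -0.817]]
contact_force: [-5.4, -3.3, 5.0]
width: 0.246
gripper_force: 58.9
```

>>> play_rows:
  commands:
    - [0, 0, 0, 0, 0, 0.025, 1]
    - [0, 0, 0, 0, 0, 0.05, 1]
    - [0, 0, 0, 0, 0, 0.075, 1]
    - [0, 0, 0, 0, 0, 0.1, 1]
    - [0, 0, 0, 0, 0, 0.125, 1]
    - [0, 0, 0, 0, 0, 0.15, 1]
    - [0, 0, 0, 0, 0, 0.175, 1]
    - [0, 0, 0, 0, 0, 0.2, 1]
    - [0, 0, 0, 0, 0, 0.225, 1]
    - [0, 0, 0, 0, 0, 0.25, 1]

```text
time_s: 28.2
tcp_pos: [0.5816, -0.1324, 0.1252]
tool_rot: [[-0.574, 0.582, 0.576], [0.711, 0.704, -0.002], [-0.407, 0.408, -0.818]]
contact_force: [-7.1, -8.2, 3.7]
width: 0.251
gripper_force: 59.0
```

>>> play_rows:
  commands:
    - [0, 0, 0, 0, 0, 0.02, 1]
    - [0, 0, 0, 0, 0, 0.04, 1]
    - [0, 0, 0, 0, 0, 0.06, 1]
    - [0, 0, 0, 0, 0, 0.08, 1]
    - [0, 0, 0, 0, 0, 0.1, 1]
    - [0, 0, 0, 0, 0, 0.12, 1]
    - [0, 0, 0, 0, 0, 0.14, 1]
    - [0, 0, 0, 0, 0, 0.16, 1]
    - [0, 0, 0, 0, 0, 0.18, 1]
    - [0, 0, 0, 0, 0, 0.19, 1]

```text
time_s: 29.2
tcp_pos: [0.5812, -0.1328, 0.1248]
tool_rot: [[-0.147, 0.805, 0.575], [0.983, 0.182, -0.003], [-0.107, 0.565, -0.818]]
contact_force: [-9.4, -9.5, 3.7]
width: 0.249
gripper_force: 59.3
```

```bash
python3 - <<'E'
from h import *
np.set_printoptions(precision=4,suppress=True)
p,R=st(); s=readout.get_state(); print(p,s["contact_force"],s["torque"],s["joints"],"turn",Ro.from_matrix(RK.T@R).as_rotvec()); print("err tool",(p-K)@RK)
a=vision.get_image("wrist")["frame"]; b=vision.get_image("scene")["frame"][130:330,150:430]
cv2.imwrite("pics/c6.png",np.hstack([cv2.resize(a,(400,300)),cv2.resize(b,(400,300))]))
E
```

```text
[ 0.5812 -0.1328  0.1248] [-9.3886 -9.5429  3.6697] [-1.5685  1.6832 -1.4242] [-0.4955  0.1367 -0.6652  0.2138  0.274   0.9713] turn [ 0.0015 -0.0037  1.3873]
err tool [ 0.0008 -0.0023  0.0033]
```

View pics/c6.png

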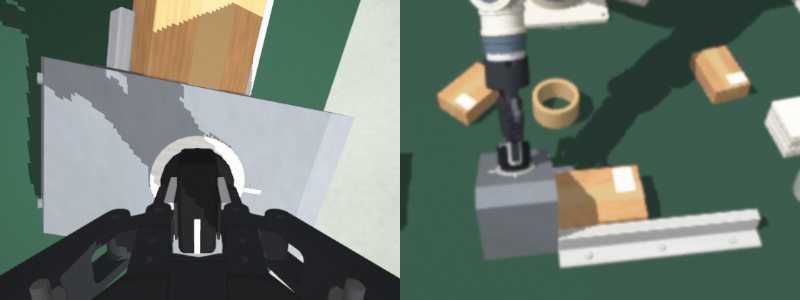

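The knob has turned with the grip to about 1.39 rad. The bolt (left panel, about (120,40)) now stands out across the carton's front. Next I open and back straight out.

>>> play_rows:
  commands:
    - [0, 0, 0, 0, 0, 0, -1]
    - [0, 0, 0, 0, 0, 0, -1]
    - [0, 0, 0, 0, 0, 0, -1]
    - [0, 0, 0, 0, 0, 0, -1]
    - [0, 0, 0, 0, 0, 0, -1]
    - [0, 0, 0, 0, 0, 0, -1]
    - [0, 0, 0, 0, 0, 0, -1]
    - [0, 0, 0, 0, 0, 0, -1]
    - [0, 0, -0.02, 0, 0, 0, -1]
    - [0, 0, -0.04, 0, 0, 0, -1]

```text
time_s: 30.3
tcp_pos: [0.57, -0.1306, 0.1417]
tool_rot: [[-0.154, 0.803, 0.576], [0.982, 0.187, 0.002], [-0.106, 0.566, -0.817]]
contact_force: [-0.4, -1.0, 0.3]
width: 0.998
gripper_force: 0.0
```

>>> play_rows:
  commands:
    - [0, 0, -0.03, 0, 0, 0, -1]
    - [0, 0, -0.06, 0, 0, 0, -1]
    - [0, 0, -0.1, 0, 0, 0, -1]
    - [0, 0, -0.14, 0, 0, 0, -1]
    - [0, 0, -0.18, 0, 0, 0, -1]
    - [0, 0, -0.22, 0, 0, 0, -1]
    - [0, 0, -0.24, 0, 0, 0, -1]
    - [0, 0, -0.24, 0, 0, 0, -1]
    - [0, 0, -0.24, 0, 0, 0, -1]
    - [0, 0, -0.24, 0, 0, 0, -1]

```text
time_s: 31.3
tcp_pos: [0.5013, -0.1308, 0.2385]
tool_rot: [[-0.154, 0.803, 0.576], [0.982, 0.186, 0.002], [-0.105, 0.566, -0.818]]
contact_force: [0.0, 0.1, 0.3]
width: 1.0
gripper_force: 0.0
```

```bash
python3 - <<'E'
from h import *
s=readout.get_state(); print(s["time_s"],s["tcp_pos"],s["contact_force"],s["width"])
im=carton(); P=cloud(im)
a=vision.get_image("wrist")["frame"]; b=im["frame"][130:330,150:430]
cv2.imwrite("pics/c7.png",np.hstack([cv2.resize(a,(400,300)),cv2.resize(b,(400,300))]))
t=vision.get_image("top"); P=cloud(t); z=P[...,2]
for n,x,y,r,h in(("tape",.380,-.0406,.07,.035),("bundle",.495,.495,.12,.045),("bottle",.632,.416,.05,.03),("bin",.554,-.449,.11,.06)):
    m=(np.hypot(P[...,0]-x,P[...,1]-y)<r)&(z>h)&(z<.2); print(n,m.sum(),np.round(cv2.minAreaRect((P[m][:,:2]*1000).astype(np.float32))[0],1))
E
```

```text
31.3 [ 0.50132164 -0.1308463   0.23854204] [0.03844986 0.10474977 0.25120342] 0.9998908841361087
carton scene 2178 [625.4  15.9] [157.3 114.2] 89.74
tape 242 [379.9 -40.6]
bundle 1597 [495.9 495.4]
bottle 390 [632.3 415.6]
bin 329 [ 553.3 -450.2]
```

View pics/c7.png

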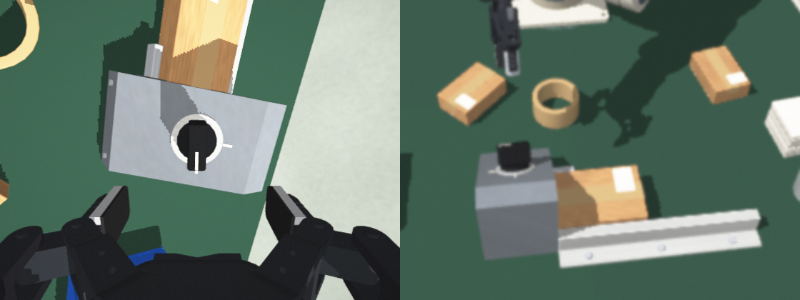

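The last picture shows the knob staying turned after release ((197,145) left). The bolt stands out across the carton's front (about (152,58) left), the carton is in the corner, and the bystanders have not moved. I'm handing in.

```bash
python3 -c "
from cell import order
print(order.hand_in())"
```

```text
the job is handed in; nothing more can be done
None
```

The job is handed in after about 31 s of robot time: the carton is flush against the fence and console, the knob is past its detent, the bolt is out across the carton's front, and the four bystanders measured within about 1 mm of their starting positions. The first end push swung the carton about 12° off, so I squared it again before the final pushes.

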